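Shut down the gas burner on the casting bench

ROBOT

A 7-joint arm with a two-finger parallel gripper is mounted at the origin on the work surface. World frame = base frame: x ahead of the robot, y to its left, z up, the work surface at z = 0. Lengths are in m, angles in rad, forces in N, time in s.
With the tool pointing down it reaches from about 0.4 to 0.875 m from the base axis. Payload 4.4 kg.
Tool frame: the origin (TCP) lies midway between the tips of the shut fingers; the grasp point (between the pads) lies 19 mm behind it; z points along the fingers, y is the line along which they close (so a half turn about z gives the same grasp; the last joint's range is limited). The gripper opens to 85 mm and grips with 20 to 120 N. Pads are 22 mm wide; open, the fingers measure 114 mm over their backs; the gripper's body (76 mm by 85 mm) begins 54 mm behind the grasp point. The pads swing forward as they close: fully open they stand 13 mm farther back than shut.
Start: joints at [-1.175, 0.628, 0.038, 1.517, -0.027, 0.996, -0.02], TCP at [0.29, 0.582, 0.231] pointing down, gripper open.
Joint ranges: [-3.06, 3.06], [-0.37, 2.12], [-1.25, 1.32], [0.18, 2.47], [-1.1, 4.24], [0.23, 1.98], [-2.94, 2.94]. Speed limits (rad/s): [2.57, 2.57, 3.14, 3.14, 3.14, 3.14, 3.14].

INTERFACE

Orientations are given as a unit quaternion [w, x, y, z].
In Python, from bench import robot, imaging, job, finder gives the robot as it stands.
- The arm moves only by the tool drive_tool, never from a script. Its argument "series" is text: rows parted by semicolons, each of 7 numbers parted by spaces: the opening, from 0 (shut) to 1 (fully open), then the shift along the tool's x, y, z in m, then the turn, a rotation vector about the tool's x, y, z in degrees. In form: gripper dx dy dz ax ay az; .... A call has 1 to 10 rows; each row shifts and turns the commanded pose from where the row before left it, along the tool's axes as they then stand; what a row does not reach is not made up. A row lasts 1/10 s, in which the tool goes at most 50 mm and 8.59 degrees, less where a joint would pass 70% of its speed; a pose out of reach is approached as far as the arm can. A call with a gripper value outside its range is refused whole. The fingers move at their own pace and stop on an object; "grip_force" is the grip in N (left out, the last holds). Time passes only in rows, so rows that do not move let the fingers close. It gives the time, the measured TCP pose, the force and the opening at its end, in the units of the state.
- robot.get_state(): the state, without advancing time (a new reading comes with each control period).
- imaging.read_camera(name): name is "scene" or "top" or "wrist"; returns a dict with "frame" (480x640x3 uint8, red, green, blue), "depth" (480x640 float32, m along the optical axis (not along the pixel's ray), 0 where there is no reading), "camera_matrix" (3x3 intrinsics, pixels), "dist_coeffs" ([k1, k2, p1, p2, k3] as OpenCV has them; the pictures are not rectified), "origin" and "orientation" of the camera in the world; the wrist camera has in their place "T_tool_cam" (4x4, takes a point from camera to tool coordinates, whose origin is the TCP and whose axes are the flange's). Camera axes: x right, y down, z forward; pixel columns grow to the right and rows downward; lengths in m; the calibration is good to about 2 mm. A picture is of the moment at which its call begins: read the wrist's pose just before it.
- job.sign_off(): hands the job in, once; it reports no verdict.
Trained networks look in a picture, given as the dict that the camera call returned (one of the last four; its "shot" number tells which), for a name from the list of things; names that differ only in an ending like _2 or _b are one class to them, and where a whole thing is asked for, a point or a joint stands for the part that bears it (a point fixed in the world has none). Each returns a list of dicts, best first, with "score" (0 to 1); they miss things now and then, are a little off and sometimes report something else, mostly with a low value. They report only what shows in the picture. A call takes as long as a camera call.
- finder.boxes_of(picture, thing): "extent" ([left, top, width, height] in pixels, round what is visible of it).
- finder.tip_of(picture, thing): "xy" ([column, row] in pixels: a listed point, or the origin of a listed thing).
The state is a dict: "time": time; "joints": joint angles; "qd": joint speeds; "effort": joint torques, N m; "ee_pos": TCP position; "tcp_rot": TCP orientation; "force": force on the tool from outside, world axes, zero at the start; "moment": the same for the moment, N m; "finger_gap": opening from 0.0 (shut) to 1.0 (fully open).
Only numpy, scipy, OpenCV 4.12 (cv2) and the standard library are available. Lean on these libraries where they do the work, as an engineer would, in place of code of your own. Each camera call takes 0.05 s, during which the arm holds its last target. There are 200 camera calls.

TASK

The casting is finished: shut the gas burner down. First close the ball valve on its supply pipe (the long lever, farther from the burner) by pushing the lever through its quarter turn fully home against the stop, so that the line burns empty, and only then close the brass tap next to the burner in the same way. Leave the pan standing on the burner, do not disturb the skimmer, ingots, tin and mould lying round the pipe, and let go of both levers.

Things in the scene. Friction and masses are not known exactly. Their poses are not given: they have to be found in the camera images.
- gas_rig: the fixed gas line: level steel pipe, 27 mm thick, centre 65 mm above the bench, from floor flange and elbow (y = 240 mm) through supply ball valve (stem y = 85) and brass tap (stem y = -85) to the ring burner (centre y = -325). Origin on the bench midway between the stems; y along the pipe away from the burner, z up. Place and yaw vary
- supply_stem (a point): turning axis (vertical) of the supply valve's lever, at the middle height of its grip, 115 mm above the bench; axes as gas_rig. The valve below the lever is at most 23 mm from this axis
- supply_grip (a point): middle of the black sleeve on the supply lever, 79 mm from the stem axis; moves with the lever; its y axis points along the lever to its free end. Sleeve 20 mm wide, 10 mm thick (110 to 120 mm above the bench), from 38 to 120 mm from the axis; free space of 30 mm under it. Stays where it is left
- supply_lever (a joint): supply lever's angle, rad: 0 = open, lever over the pipe, pointing along gas_rig +y; grows clockwise seen from above; 1.571 = closed, at the stop, square to the pipe, pointing along gas_rig +x. Friction 0.40 N m: about 5 N at mid-sleeve
- tap_stem (a point): turning axis (vertical) of the brass tap's lever, at the lever's middle height, 104 mm above the bench; axes as gas_rig. The tap's body is at most 19 mm from this axis
- tap_grip (a point): point on the brass tap lever 60 mm from its stem axis; moves with the lever; its y axis points along the lever to its free end. Lever 13 mm wide (round end 22 mm), 11 mm thick (98 to 110 mm above the bench), reaching 85 mm from the axis; free space of 10 mm under it. Stays where it is left
- tap_lever (a joint): tap lever's angle, rad: 0 = open, lever over the pipe, pointing along gas_rig +y (away from the burner); grows clockwise seen from above; 1.571 = closed, at the stop, pointing along gas_rig +x. May start partly throttled. Friction 0.25 N m: about 4 N at tap_grip
- pan: empty round iron pan, 224 mm across, 66 mm high, standing loose on the burner (its underside 125 mm, its rim 191 mm above the bench), with a small loop handle on two opposite sides, reaching 139 mm from its centre; origin at the centre of its underside
- skimmer: perforated round skimmer with a thin rod and wooden handle, 350 mm long, 18 mm high, lying on the bench; y axis along it towards the handle; bowl centre at y = -120 mm
- ingot_a: metal ingot, 44 by 120 mm, 22 mm high, lying on the bench; origin at the centre of its underside, y axis along it
- ingot_b: a second ingot just like it
- tin: open empty tin can, 74 mm across, 105 mm high; origin at the centre of its underside
- mould: two-part aluminium hand mould with two wooden handles, 60 by 200 mm, 37 mm high; y axis towards the handles
- burner_top (a point): centre of the burner's pan support, 125 mm above the bench; the burner's frame reaches 133 mm from it; it stands on a metal sheet 2 mm thick, 300 mm by 290 mm (along the pipe)

How it is judged:
On the way, in this order (a step that is already met when the one before it is completed fails the run):
1. the supply valve is closed, within 5 degrees of its stop, while the tap is still open (value of joint supply_lever above 1.48 rad and value of joint tap_lever below 1.2 rad), for 0.2 s.
2. the burner tap is closed, within 5 degrees of its stop (value of joint each of supply_lever, tap_lever above 1.48 rad), for 0.2 s.
At the end, for the whole second after the job is handed in: Both levers stand within 5 degrees (0.09 rad) of their closed stops and are let go, and the pan still stands level on the burner, its centre within 30 mm of the burner's (all of step 2 and horizontal distance between pan and burner_top below 0.03 m and angle between pan's own z axis and vertical below 0.05 rad and linear speed of pan below 0.02 m/s); the robot touches nothing.
It fails at once if the tap is shut (past 1.2 rad) while the supply valve is still open (below 1.2 rad) (value of joint tap_lever above 1.2 rad and value of joint supply_lever below 1.2 rad).
It fails at once if the pan is shifted more than 20 mm (distance of pan from where it was at the start of the episode above 0.02 m).
It fails at once if one of the other things (skimmer, ingots, tin, mould) is shifted more than 20 mm (distance of any of skimmer, ingot_a, ingot_b, tin, mould from where it was at the start of the episode above 0.02 m).
It also fails if it takes over 64 s, if anything falls off the work surface, if the arm or the gripper's body presses on something with over 40 N, if the wrist force passes 120 N, or if a joint passes its speed limit or range.

## Working session

There is one attempt and no reset: what is moved stays moved. The work goes in short steps, Python scripts to look and compute and a tool call to move; the robot and the scene stay as the last step left them, time stands still between calls to the robot, and variables do not carry over. Pictures are saved under pics/ and viewed, on a budget of 10 in all, crops included, one or two more only if the job needs it, and the job is handed in when it is done.

Besides the shell and the picture viewer there is one more tool, called after "Request:" in YAML: its name, and indented under it one key for each argument. drive_tool: Moves the arm, as the interface text tells. Its arguments: {"type":"object","properties":{"series":{"type":"string"},"grip_force":{"type":"number"}},"required":["series"]}

```bash
mkdir -p pics; cat > h.py <<'E'
import numpy as np, cv2
from scipy.spatial.transform import Rotation as R
from bench import robot, imaging, job, finder
def q2R(q): return R.from_quat([q[1],q[2],q[3],q[0]]).as_matrix()
def cam(name):
    s=robot.get_state(); p=imaging.read_camera(name)
    if name=="wrist":
        T=np.eye(4);T[:3,:3]=q2R(s["tcp_rot"]);T[:3,3]=s["ee_pos"];T=T@np.array(p["T_tool_cam"])
    else:
        T=np.eye(4);T[:3,:3]=q2R(p["orientation"]);T[:3,3]=p["origin"]
    p["T"]=T; return p
def ray(p,xy):
    u=cv2.undistortPoints(np.array([[xy]],float),np.array(p["camera_matrix"]),np.array(p["dist_coeffs"]))[0,0]
    return p["T"][:3,3], p["T"][:3,:3]@np.array([u[0],u[1],1])
def at_z(p,xy,z):
    o,d=ray(p,xy); return o+d*(z-o[2])/d[2]
def at_depth(p,xy):
    o,d=ray(p,xy); c,r=int(round(xy[0])),int(round(xy[1]))
    w=p["depth"][max(r-2,0):r+3,max(c-2,0):c+3]; w=w[w>0]
    return o+d*np.median(w) if w.size else None
def tri(p,a,q,b):
    o1,d1=ray(p,a);o2,d2=ray(q,b);d1=d1/np.linalg.norm(d1);d2=d2/np.linalg.norm(d2)
    t=np.linalg.lstsq(np.c_[d1,-d2],o2-o1,rcond=None)[0]
    x,y=o1+d1*t[0],o2+d2*t[1]; return (x+y)/2,np.linalg.norm(x-y)
def save(p,n): cv2.imwrite(f"pics/{n}.png",p["frame"][:,:,::-1])
E
cat > m.py <<'E'
from h import *
np.set_printoptions(precision=3,suppress=True)
s=robot.get_state();print(s["time"],s["ee_pos"],s["tcp_rot"],s["force"])
P={n:cam(n) for n in("scene","top")}
for n in P: save(P[n],n+"1"); print(n,P[n]["T"][:3,3])
for t in["gas_rig","supply_stem","supply_grip","tap_stem","tap_grip","pan","burner_top","skimmer","ingot_a","tin","mould"]:
    b={}
    for n in P:
        L=finder.tip_of(P[n],t)[:2]
        for l in L: print(t,n,np.array(l["xy"]),round(l["score"],2),at_depth(P[n],l["xy"]))
        if L:b[n]=L[0]["xy"]
    if len(b)==2: print("   tri",*tri(P["scene"],b["scene"],P["top"],b["top"]))
E
python3 m.py
```

```text
0.0 [0.289 0.581 0.23 ] [-0.     0.229  0.973 -0.001] [ 0.399  0.545 -0.333]
scene [1.129 0.307 0.961]
top [0.428 0.001 1.26 ]
gas_rig scene [339.6 261.5] 0.57 [0.497 0.009 0.001]
gas_rig top [305.8 268.4] 0.85 [0.49  0.005 0.083]
   tri [ 0.494  0.007 -0.004] 0.002122206676699801
supply_stem scene [381.6 239.7] 0.89 [0.486 0.091 0.113]
supply_stem top [259.2 266.8] 0.58 [0.49  0.093 0.113]
   tri [0.489 0.093 0.119] 0.0007268433680796476
supply_grip scene [417.1 259.8] 0.94 [0.502 0.17  0.12 ]
supply_grip top [220.7 263.5] 0.6 [0.494 0.166 0.119]
supply_grip top [258.7 266.1] 0.43 [0.491 0.094 0.113]
   tri [0.494 0.168 0.109] 0.0015894891630875694
tap_stem scene [302.9 218.1] 0.72 [ 0.509 -0.071  0.11 ]
tap_stem scene [414.3 262.5] 0.37 [0.506 0.167 0.114]
tap_stem top [349.5 265.5] 0.86 [ 0.495 -0.077  0.112]
tap_stem top [250.  158.1] 0.16 [0.717 0.125 0.036]
   tri [ 0.496 -0.079  0.093] 0.00011447120271726612
tap_grip scene [320.9 234. ] 0.56 [ 0.527 -0.02   0.109]
tap_grip top [347.6 262.9] 0.73 [ 0.5   -0.074  0.111]
tap_grip top [319.9 252.4] 0.71 [ 0.519 -0.021  0.107]
   t
[... 308 characters left out ...]
er top [262.6 327.8] 0.72 [0.37  0.092 0.001]
   tri [ 0.368  0.095 -0.027] 0.0012950420808212372
ingot_a scene [346.1 297.1] 0.94 [0.579 0.066 0.018]
ingot_a scene [320.3 318.1] 0.7 [0.648 0.046 0.022]
ingot_a top [290.4 200. ] 0.72 [0.633 0.04  0.022]
ingot_a top [251.9 157.6] 0.7 [0.718 0.121 0.036]
   tri [0.617 0.059 0.07 ] 0.04408260620209026
tin scene [235.2 310.4] 0.68 [ 0.728 -0.094  0.054]
tin scene [345.2 294.6] 0.27 [0.577 0.063 0.021]
tin top [363.7 175.4] 0.97 [ 0.692 -0.113  0.004]
   tri [ 0.697 -0.118 -0.011] 0.009210873082206403
mould scene [338.4 373.1] 0.83 [0.739 0.132 0.037]
mould top [249.3 156.4] 0.83 [0.721 0.127 0.036]
   tri [0.727 0.128 0.011] 0.002121090041221476
```

View pics/top1.png

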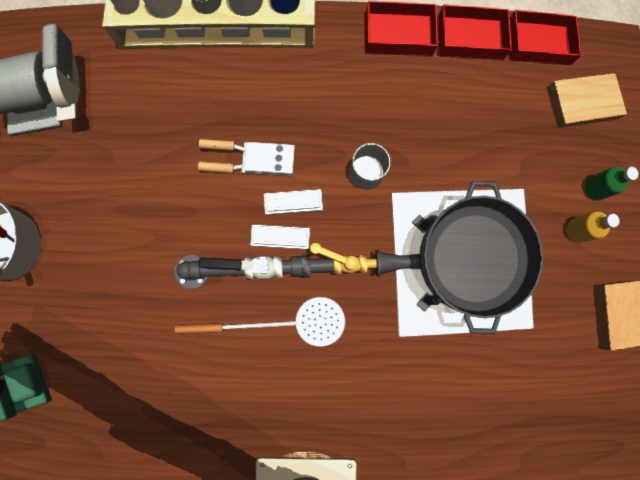

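View pics/scene1.png

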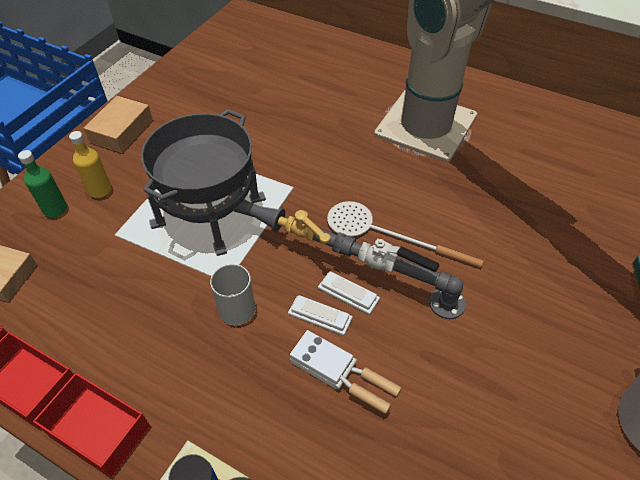

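The top view shows the pipe along world y at row ~266. The supply stem is at (260,267), with its black lever lying over the pipe. The tap stem is at (350,265), and its lever is throttled about 0.4 rad toward +x. The pan is at (475,257). I can push both levers with shut fingers from the robot's side (-x). First I'll turn the tool to align with the rig and move closer.

Request:
drive_tool:
  series: "0 0 0 0 0 0 -7.25;0 0 0 0 0 0 -7.25;0 0 0 0 0 0 -7.25;0 0 0 0 0 0 -7.25;0 0 0 0 0 0 0"

```text
time: 1.7
ee_pos: [0.2897, 0.5819, 0.2313]
tcp_rot: [-0.0, -0.022, 1.0, 0.0]
force: [-1.1, -0.7, -0.2]
finger_gap: 0.142
```

Request:
drive_tool:
  series: "0 -0.013 -0.042 0 0 0 0;0 -0.013 -0.042 0 0 0 0;0 -0.013 -0.042 0 0 0 0;0 -0.013 -0.042 0 0 0 0;0 -0.013 -0.042 0 0 0 0;0 -0.013 -0.042 0 0 0 0;0 -0.013 -0.042 0 0 0 0;0 -0.013 -0.042 0 0 0 0;0 -0.013 -0.042 0 0 0 0;0 -0.013 -0.042 0 0 0 0"

```text
time: 2.7
ee_pos: [0.4387, 0.1665, 0.2316]
tcp_rot: [0.0, -0.02, 1.0, 0.0]
force: [1.6, 1.1, -0.3]
finger_gap: 0.003
```

```bash
cat > w.py <<'E'
import sys
from h import *
np.set_printoptions(precision=3,suppress=True)
s=robot.get_state();print(s["time"],s["ee_pos"],s["tcp_rot"],s["force"],s["finger_gap"])
for n in sys.argv[2:]:
    p=cam(n); save(p,n+sys.argv[1])
    for t,z in[("supply_stem",.115),("supply_grip",.115),("tap_stem",.104),("tap_grip",.104),("pan",.125)]:
        for l in finder.tip_of(p,t)[:2]: print(n,t,np.array(l["xy"]),round(l["score"],2),at_depth(p,l["xy"]),"atz",at_z(p,l["xy"],z))
E
python3 w.py 2 wrist top
```

```text
2.7 [0.439 0.166 0.232] [ 0.   -0.02  1.    0.  ] [ 1.557  1.12  -0.327] 0.002803141844661224
wrist supply_stem [217.4 300.1] 0.89 [0.491 0.092 0.116] atz [0.491 0.092 0.115]
wrist supply_grip [322.2 308.3] 0.66 [0.427 0.165 0.243] atz [0.494 0.168 0.115]
wrist tap_stem [ 11.  296.3] 0.91 [ 0.499 -0.073  0.11 ] atz [ 0.503 -0.079  0.104]
wrist tap_grip [ 82.3 322.3] 0.6 [ 0.52  -0.02   0.107] atz [ 0.522 -0.022  0.104]
wrist tap_grip [161.9 252.1] 0.42 [0.476 0.031 0.061] atz [0.46  0.049 0.104]
wrist pan [162.3 252.7] 0.58 [0.476 0.032 0.063] atz [0.452 0.058 0.125]
top supply_stem [259.3 268.2] 0.65 [0.487 0.093 0.112] atz [0.487 0.093 0.115]
top supply_grip [220.5 262.5] 0.82 [0.496 0.166 0.119] atz [0.496 0.167 0.115]
top tap_stem [349.  262.1] 0.95 [ 0.501 -0.076  0.113] atz [ 0.502 -0.077  0.104]
top tap_grip [319.1 250.2] 0.71 [ 0.523 -0.019  0.109] atz [ 0.524 -0.019  0.104]
top pan [473.  258.1] 0.59 [ 0.511 -0.311  0.131] atz [ 0.512 -0.312  0.125]
```

Both views agree: supply stem at (0.490, 0.0925), tap stem at (0.501, -0.077), rig yaw about 0.065. The heights match the text (0.113–0.119 and 0.11). I'll go down beside the sleeve and start pushing.

Request:
drive_tool:
  series: "0 0 0 0.03 0 0 0;0 0 0 0.03 0 0 0;0 0 0 0.03 0 0 0;0 0 0 0.027 0 0 0;0 0 0 0.02 0 0 0;0 0 0 0 0 0 0"

```text
time: 3.9
ee_pos: [0.4363, 0.1678, 0.0922]
tcp_rot: [-0.002, -0.023, 1.0, -0.001]
force: [-0.5, 0.2, 0.2]
finger_gap: -0.002
```

Request:
drive_tool:
  series: "0 -0.009 0 0 0 0 0;0 -0.009 0 0 0 0 0;0 -0.009 0 0 0 0 0;0 -0.009 0.001 0 0 0 0;0 -0.009 0.001 0 0 0 0;0 -0.009 0.001 0 0 0 0;0 0 0 0 0 0 0"

```text
time: 4.6
ee_pos: [0.4908, 0.1723, 0.094]
tcp_rot: [-0.002, -0.022, 1.0, -0.001]
force: [-2.6, -0.7, 1.2]
finger_gap: -0.006
```

```bash
python3 w.py 3 wrist top
```

```text
4.6 [0.491 0.172 0.094] [-0.002 -0.022  1.    -0.001] [-2.589 -0.677  1.239] -0.005737263698721822
wrist supply_stem [ 98.1 337.1] 0.64 [0.489 0.092 0.116] atz [0.49  0.091 0.115]
wrist tap_grip [137.2 412.1] 0.74 [0.481 0.127 0.161] atz [0.533 0.095 0.104]
top supply_stem [256.4 263.6] 0.97 [0.496 0.099 0.107] atz [0.495 0.099 0.115]
top supply_grip [218.5 253.1] 0.58 [0.489 0.121 0.45 ] atz [0.514 0.171 0.115]
top tap_stem [348.7 261.8] 0.88 [ 0.502 -0.076  0.112] atz [ 0.503 -0.076  0.104]
top tap_stem [280.1 237.8] 0.73 [0.555 0.059 0.022] atz [0.546 0.055 0.104]
top pan [475.3 254.8] 0.87 [ 0.517 -0.315  0.131] atz [ 0.518 -0.317  0.125]
```

Request:
drive_tool:
  series: "0 -0.008 -0.001 0 0 0 0;0 -0.007 -0.002 0 0 0 0;0 -0.007 -0.002 0 0 0 0;0 -0.007 -0.003 0 0 0 0;0 -0.007 -0.005 0 0 0 0;0 -0.007 -0.005 0 0 0 0;0 -0.006 -0.005 0 0 0 0;0 -0.006 -0.005 0 0 0 0;0 0 0 0 0 0 0"

```text
time: 6.1
ee_pos: [0.548, 0.149, 0.0941]
tcp_rot: [-0.0, -0.022, 1.0, 0.001]
force: [-3.5, 1.4, -0.5]
finger_gap: 0.0
```

Request:
drive_tool:
  series: "0 -0.005 -0.006 0 0 0 0;0 -0.004 -0.007 0 0 0 0;0 -0.003 -0.007 0 0 0 0;0 -0.003 -0.007 0 0 0 0;0 0 0 0 0 0 0"

```text
time: 6.6
ee_pos: [0.5649, 0.1232, 0.0945]
tcp_rot: [0.001, -0.022, 1.0, 0.001]
force: [-2.0, 2.1, -0.3]
finger_gap: -0.001
```

```bash
python3 w.py 4 wrist scene
```

```text
6.6 [0.565 0.123 0.094] [ 0.001 -0.022  1.     0.001] [-2.025  2.085 -0.26 ] -0.000555044554946243
wrist supply_stem [222.6 130.7] 0.71 [0.491 0.09  0.116] atz [0.491 0.09  0.115]
wrist supply_grip [258.6 358. ] 0.96 [0.567 0.1   0.118] atz [0.57  0.1   0.115]
wrist supply_grip [224.6 230.5] 0.58 [0.524 0.088 0.111] atz [0.522 0.089 0.115]
scene supply_grip [364.4 276.1] 0.66 [0.583 0.101 0.121] atz [0.579 0.1   0.115]
scene supply_grip [346.9 298.4] 0.37 [0.579 0.068 0.014] atz [0.638 0.094 0.115]
scene tap_stem [301.1 216.1] 0.87 [ 0.507 -0.076  0.112] atz [ 0.502 -0.079  0.104]
scene tap_grip [320.9 235.9] 0.55 [ 0.532 -0.017  0.11 ] atz [ 0.527 -0.02   0.104]
scene pan [205.  173.3] 0.66 [ 0.516 -0.303  0.13 ] atz [ 0.512 -0.307  0.125]
```

View pics/wrist4.png

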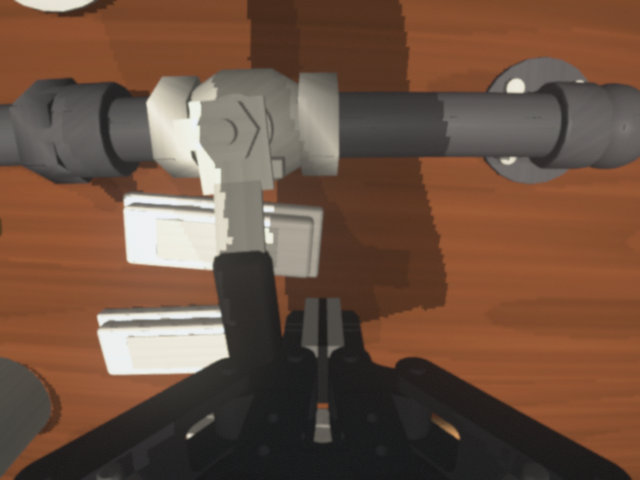

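The wrist view shows the lever nearly square to the pipe, running from (232,130) to (250,350), with the fingers on its trailing side. I'll push on until the force shows the stop.

Request:
drive_tool:
  series: "0 0 -0.003 0 0 0 0;0 0 -0.003 0 0 0 0;0 0 -0.003 0 0 0 0;0 0 0 0 0 0 0;0 0 0 0 0 0 0"

```text
time: 7.7
ee_pos: [0.5664, 0.1178, 0.0947]
tcp_rot: [0.002, -0.024, 1.0, 0.003]
force: [1.6, 10.9, -3.8]
finger_gap: 0.0
```

Request:
drive_tool:
  series: "0 0 -0.004 0 0 0 0;0 0 -0.003 0 0 0 0;0 0 0 0 0 0 0;0 0 0 0 0 0 0;0 0 0 0 0 0 0"

```text
time: 8.2
ee_pos: [0.5664, 0.1175, 0.0949]
tcp_rot: [0.003, -0.026, 1.0, 0.007]
force: [0.5, 23.6, -5.1]
finger_gap: -0.002
```

The force rose from 11 N to 24 N with only 0.3 mm of travel, so the lever is at its stop. I'll back off, lift, and check.

Request:
drive_tool:
  series: "0 0 0.01 0 0 0 0;0 0 0.02 0 0 0 0;0 0 0.01 0 0 0 0;0 0 0 -0.03 0 0 0;0 0 0 -0.04 0 0 0;0 0 0 -0.04 0 0 0;0 0 0 -0.03 0 0 0;0 0 0 0 0 0 0"

```text
time: 9.0
ee_pos: [0.5665, 0.1449, 0.2391]
tcp_rot: [0.005, -0.021, 1.0, 0.0]
force: [0.3, -0.7, -0.5]
finger_gap: -0.002
```

```bash
python3 w.py 5 wrist top
```

```text
9.0 [0.567 0.145 0.239] [ 0.005 -0.021  1.     0.   ] [ 0.264 -0.742 -0.465] -0.0017844975144569036
wrist supply_stem [241.3 114.2] 0.91 [0.49  0.089 0.117] atz [0.49  0.089 0.115]
wrist supply_grip [247.2 232.9] 0.58 [0.569 0.092 0.118] atz [0.57  0.092 0.115]
wrist tap_stem [ 10.7 128.9] 0.81 [ 0.503 -0.075  0.11 ] atz [ 0.504 -0.08   0.104]
wrist tap_grip [ 90.3 159.6] 0.81 [ 0.524 -0.02   0.108] atz [ 0.524 -0.022  0.104]
top supply_stem [258.8 267.6] 0.62 [0.488 0.094 0.112] atz [0.488 0.094 0.115]
top supply_grip [258.7 229. ] 0.58 [0.561 0.096 0.12 ] atz [0.561 0.096 0.115]
top tap_stem [349.8 261.2] 0.95 [ 0.503 -0.078  0.112] atz [ 0.504 -0.078  0.104]
top tap_grip [317.8 253.1] 0.82 [ 0.518 -0.017  0.106] atz [ 0.518 -0.017  0.104]
top pan [475.5 252.6] 0.69 [ 0.522 -0.316  0.132] atz [ 0.522 -0.318  0.125]
top pan [350.7 261. ] 0.49 [ 0.504 -0.079  0.112] atz [ 0.503 -0.079  0.125]
```

View pics/wrist5.png

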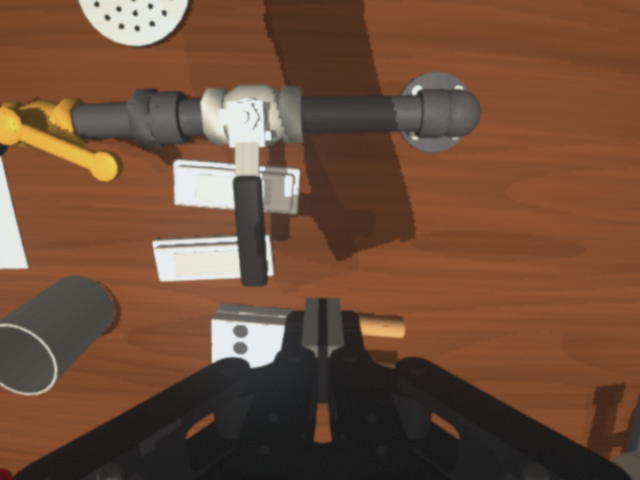

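The supply lever is square to the pipe and let go (stem (241,114), tip (254,283)). The tap lever is still about 0.35–0.4 rad. Next I'll move behind the tap lever.

Request:
drive_tool:
  series: "0 0.022 -0.038 0 0 0 0;0 0.022 -0.038 0 0 0 0;0 0.022 -0.038 0 0 0 0;0 0.022 -0.038 0 0 0 0;0 0 0 0 0 0 0;0 0 0 0.03 0 0 0;0 0 0 0.03 0 0 0;0 0 0 0 0 0 0"

```text
time: 10.4
ee_pos: [0.4798, -0.0097, 0.1717]
tcp_rot: [-0.003, -0.022, 1.0, 0.0]
force: [-0.8, -0.2, -0.2]
finger_gap: 0.0
```

```bash
python3 w.py 6 wrist; python3 - <<'E'
from h import *
p=cam("top")
for y in(.03,.02,.01,0,-.01,-.02,-.03):
    for x in(.47,.49,.5):
        P=p["T"][:3,:3].T@(np.array([x,y,.085])-p["T"][:3,3]); c=cv2.projectPoints(P[None],np.zeros(3),np.zeros(3),np.array(p["camera_matrix"]),np.array(p["dist_coeffs"]))[0][0,0]
        print(x,y,at_depth(p,c).round(3))
E
```

```text
10.4 [ 0.48  -0.01   0.172] [-0.003 -0.022  1.     0.   ] [-0.815 -0.229 -0.233] 0.0001905542213643334
wrist supply_stem [495.7 292.6] 0.88 [0.489 0.087 0.116] atz [0.49  0.087 0.115]
wrist tap_stem [198.4 293.8] 0.61 [ 0.5  -0.08  0.11] atz [ 0.503 -0.082  0.104]
wrist tap_grip [295.4 327.8] 0.95 [ 0.473 -0.02   0.19 ] atz [ 0.523 -0.025  0.104]
wrist tap_grip [394.5 306. ] 0.73 [0.547 0.052 0.021] atz [0.506 0.033 0.104]
0.47 0.03 [0.451 0.017 0.611]
0.49 0.03 [0.463 0.017 0.598]
0.5 0.03 [0.469 0.017 0.596]
0.47 0.02 [0.451 0.011 0.619]
0.49 0.02 [0.462 0.012 0.606]
0.5 0.02 [0.468 0.012 0.598]
0.47 0.01 [0.45  0.006 0.627]
0.49 0.01 [0.462 0.006 0.612]
0.5 0.01 [0.468 0.006 0.605]
0.47 0 [0.45  0.    0.632]
0.49 0 [0.462 0.    0.617]
0.5 0 [0.468 0.    0.61 ]
0.47 -0.01 [ 0.45  -0.005  0.636]
0.49 -0.01 [ 0.462 -0.005  0.62 ]
0.5 -0.01 [ 0.468 -0.005  0.612]
0.47 -0.02 [ 0.45  -0.01   0.637]
0.49 -0.02 [ 0.462 -0.01   0.621]
0.5 -0.02 [ 0.467 -0.011  0.614]
0.47 -0.03 [ 0.45  -0.015  0.639]
0.49 -0.03 [ 0.461 -0.016  0.624]
0.5 -0.03 [ 0.467 -0.016  0.614]
```

View pics/wrist6.png

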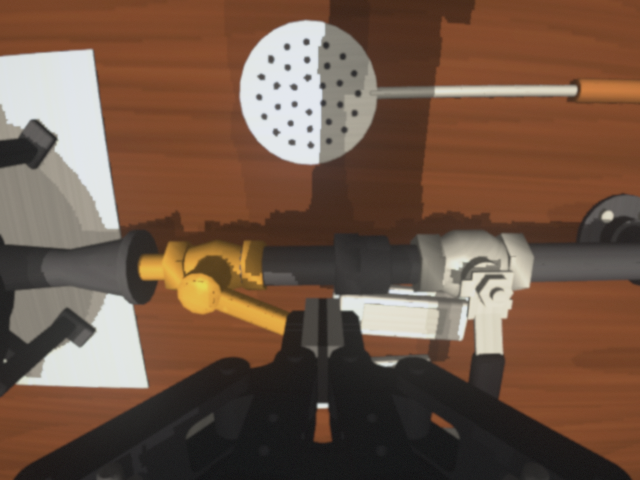

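The view shows the tap lever running from (198,293) to behind the finger tips, which sit about 40 mm clear on its trailing side. I'll lower gently to z ≈ 0.096.

Request:
drive_tool:
  series: "0 0 0 0.03 0 0 0;0 0 0 0.025 0 0 0;0 0 0 0.01 0 0 0;0 0 0 0.008 0 0 0;0 0 0 0.003 0 0 0;0 0 0 0 0 0 0"

```text
time: 11.35
ee_pos: [0.4824, -0.0101, 0.0986]
tcp_rot: [0.0, -0.022, 1.0, 0.0]
force: [0.4, 0.0, 0.8]
finger_gap: 0.0
```

Request:
drive_tool:
  series: "0 0 0 0.004 0 0 0;0 -0.009 -0.002 0 0 0 0;0 -0.009 -0.002 0 0 0 0;0 -0.006 -0.001 0 0 0 0;0 -0.006 -0.001 0 0 0 0;0 -0.006 -0.001 0 0 0 0;0 -0.006 -0.002 0 0 0 0;0 0 0 0 0 0 0"

```text
time: 12.15
ee_pos: [0.522, -0.0178, 0.0936]
tcp_rot: [-0.003, -0.022, 1.0, -0.0]
force: [-4.5, 0.3, 0.2]
finger_gap: -0.002
```

```bash
python3 w.py 7 wrist scene
```

```text
12.15 [ 0.522 -0.018  0.094] [-0.003 -0.022  1.    -0.   ] [-4.539  0.28   0.25 ] -0.0019150778519361686
wrist supply_stem [630.2 281.1] 0.64 [0.491 0.086 0.116] atz [0.491 0.087 0.115]
wrist supply_grip [583.5 452.5] 0.67 [0.508 0.037 0.173] atz [0.568 0.092 0.115]
wrist tap_stem [155.3 280.2] 0.76 [ 0.5   -0.078  0.11 ] atz [ 0.503 -0.08   0.104]
wrist tap_stem [288.5 363.8] 0.31 [ 0.51  -0.028  0.14 ] atz [ 0.536 -0.031  0.104]
wrist tap_grip [290.3 362. ] 0.73 [ 0.51  -0.028  0.14 ] atz [ 0.535 -0.03   0.104]
wrist pan [289.8 362.5] 0.24 [ 0.51  -0.028  0.14 ] atz [ 0.52  -0.029  0.125]
scene supply_stem [380.3 239.2] 0.69 [0.485 0.088 0.113] atz [0.487 0.089 0.115]
scene supply_grip [362.  275.2] 0.72 [0.583 0.096 0.12 ] atz [0.58  0.095 0.115]
scene tap_stem [302.8 217.3] 0.68 [ 0.536 -0.055  0.149] atz [ 0.503 -0.075  0.104]
scene tap_grip [312.9 237.1] 0.7 [ 0.542 -0.03   0.11 ] atz [ 0.538 -0.032  0.104]
scene pan [199.9 174.5] 0.68 [ 0.524 -0.31   0.13 ] atz [ 0.52  -0.314  0.125]
scene pan [340.6 261.3] 0.33 [0.496 0.011 0.001] atz [0.577 0.049 0.125]
```

View pics/wrist7.png

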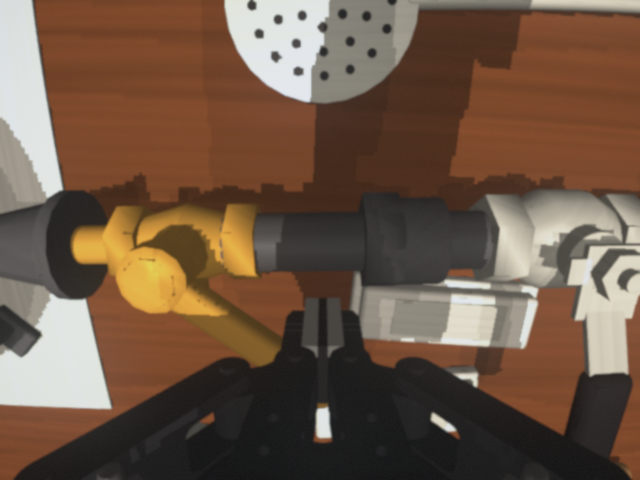

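The tap lever is turning and is now at about 0.65 rad. The supply lever is unchanged, and the fingers sit at (322,330) behind the tap lever. I'll continue the arc.

Request:
drive_tool:
  series: "0 -0.007 -0.003 0 0 0 0;0 -0.007 -0.004 0 0 0 0;0 -0.006 -0.004 0 0 0 0;0 -0.006 -0.005 0 0 0 0;0 -0.004 -0.006 0 0 0 0;0 -0.003 -0.006 0 0 0 0;0 -0.003 -0.006 0 0 0 0;0 0 0 0 0 0 0"

```text
time: 13.55
ee_pos: [0.5585, -0.0497, 0.0934]
tcp_rot: [-0.004, -0.022, 1.0, 0.0]
force: [-7.4, 1.2, 0.7]
finger_gap: -0.002
```

Request:
drive_tool:
  series: "0 0 -0.003 0 0 0 0;0 0 -0.003 0 0 0 0;0 0 -0.003 0 0 0 0;0 0 0 0 0 0 0;0 0 0 0 0 0 0"

```text
time: 14.05
ee_pos: [0.56, -0.0566, 0.0935]
tcp_rot: [-0.002, -0.023, 1.0, 0.001]
force: [-6.1, 3.5, -0.9]
finger_gap: -0.004
```

Request:
drive_tool:
  series: "0 0 -0.003 0 0 0 0;0 0 -0.003 0 0 0 0;0 0 -0.003 0 0 0 0;0 0 0 0 0 0 0;0 0 0 0 0 0 0"

```text
time: 14.55
ee_pos: [0.5599, -0.0571, 0.0935]
tcp_rot: [-0.003, -0.025, 1.0, 0.006]
force: [-8.0, 18.7, 2.3]
finger_gap: 0.0
```

Request:
drive_tool:
  series: "0 0 -0.003 0 0 0 0;0 0 0 0 0 0 0;0 0 0 0 0 0 0"

```text
time: 14.85
ee_pos: [0.5599, -0.0572, 0.0935]
tcp_rot: [-0.003, -0.026, 1.0, 0.007]
force: [-8.3, 24.8, 2.8]
finger_gap: -0.005
```

Request:
drive_tool:
  series: "0 0 0.01 0 0 0 0;0 0 0.015 0 0 0 0;0 0 0.015 0 0 0 0;0 0 0 -0.03 0 0 0;0 0 0 -0.04 0 0 0;0 0 0 -0.04 0 0 0;0 0 0 -0.03 0 0 0;0 0 0 0 0 0 0;0 0 0 0 0 0 0"

```text
time: 15.75
ee_pos: [0.562, -0.0304, 0.2352]
tcp_rot: [0.002, -0.022, 1.0, -0.0]
force: [-0.6, 0.4, -0.5]
finger_gap: 0.002
```

```bash
python3 w.py 8 wrist top
```

```text
15.75 [ 0.562 -0.03   0.235] [ 0.002 -0.022  1.    -0.   ] [-0.592  0.447 -0.462] 0.002073462437060724
wrist supply_stem [512.6 142. ] 0.62 [0.493 0.09  0.116] atz [0.493 0.091 0.115]
wrist supply_grip [496.8 250.1] 0.84 [0.568 0.092 0.118] atz [0.569 0.093 0.115]
wrist tap_stem [251.4 141.5] 0.8 [ 0.502 -0.081  0.111] atz [ 0.503 -0.082  0.104]
wrist tap_stem [237.6 320.2] 0.5 [ 0.666 -0.104  0.057] atz [ 0.639 -0.094  0.104]
wrist tap_grip [259.  225.8] 0.77 [ 0.56  -0.076  0.108] atz [ 0.562 -0.077  0.104]
top supply_stem [259.2 265.7] 0.89 [0.492 0.093 0.113] atz [0.492 0.093 0.115]
top supply_stem [259.8 325.3] 0.37 [0.375 0.098 0.012] atz [0.38  0.09  0.115]
top supply_grip [262.7 226.9] 0.56 [0.565 0.088 0.118] atz [0.565 0.089 0.115]
top supply_grip [262.  328.9] 0.45 [ 0.368  0.094 -0.   ] atz [0.373 0.085 0.115]
top pan [282.7 236.1] 0.69 [0.558 0.054 0.023] atz [0.547 0.05  0.125]
top pan [475.  255.8] 0.66 [ 0.515 -0.314  0.132] atz [ 0.516 -0.316  0.125]
```

View pics/wrist8.png

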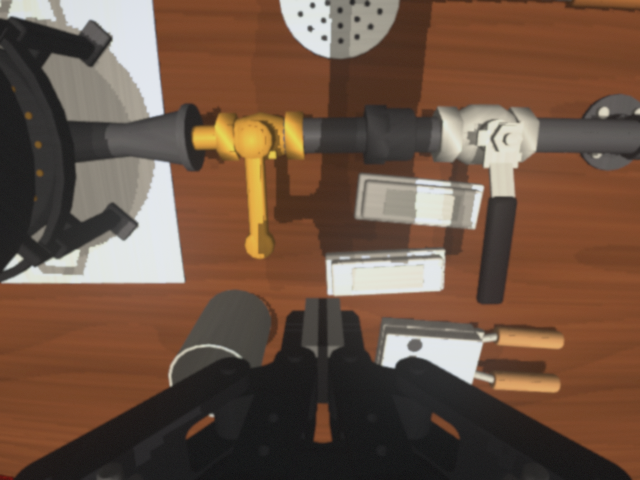

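Both levers stand square to the pipe: tap (251,141)→(259,245), supply (505,142)→(490,300). The pan is in place and nothing is being touched, so I'll hand in.

```bash
python3 -c "
from bench import job
print(job.sign_off())"
```

```text
the job is handed in; nothing more can be done
None
```

Both valves are shut, in the required order, and the job was handed in at about 16 s; the sign-off reports no verdict.

I pushed each lever along its arc with the shut fingers: the supply lever first, then the brass tap, which had started throttled at about 0.35–0.4 rad. At each stop the force rose to about 24–25 N while the tool moved well under 1 mm, far above the lever friction of about 4–5 N. I then backed off and lifted clear.

**Last checks:**
- **Levers:** the final wrist view shows both square to the pipe. The tap lever points along the rig's x axis to within about 0.01 rad. The supply lever measured about 0.04 rad short to 0.04 rad past square depending on the view, which is about the measuring error.
- **Pan and loose objects:** the pan measured at (0.516, -0.316), within a few mm of its start. The ingots, tin, mould and skimmer were not touched and look undisturbed in that view, but I did not measure them again.
- **Arm:** it is free at z = 0.235 m, with under 1 N on the tool.

**Disagreements:** the networks gave a few false hits, for example "pan" on an ingot, which I set aside against the pictures. The last top view did not find the tap at all, so its final angle rests on the wrist view and the force reading.

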